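Fit the control knob of a warming plate and hold it pressed

ROBOT

A 6-joint arm with a two-finger parallel gripper is mounted at the origin on a cart in front of the work surface, level with it; the furniture and walls round the work are solid. World frame = base frame: x ahead of the robot, y to its left, z up, the work surface at z = 0. Lengths are in m, angles in rad, forces in N, time in s.
With the tool pointing down it reaches from about 0.375 to 0.9 m from the base axis. Payload 3.1 kg.
Tool frame: the origin (TCP) lies on the centre line of the jaws, within the pads' length; the fingertips stand 11 mm ahead of it and the grasp point (between the pads) lies 8 mm behind it; x points along the fingers, y is the direction in which the jaws open and shut, and the axes are right-handed (so a half turn about x gives the same grasp; the last joint's range is limited). The gripper opens to 87 mm and grips with 3 to 60 N. Pads are 19 mm wide; open, the fingers measure 117 mm over their backs; the gripper's body (75 mm by 190 mm) begins 51 mm behind the grasp point.
Start: joints at [-1.282, 0.527, 1.433, -0, 1.181, -0.178], TCP at [0.282, -0.558, 0.234] pointing down, gripper open.
Joint ranges: [-3.08, 3.08], [-0.75, 2.2], [0.22, 2.44], [-1.43, 4.57], [0, 2.65], [-2.85, 2.85]. Speed limits (rad/s): [2.79, 2.79, 3.14, 3.14, 3.14, 3.14].

INTERFACE

Orientations are given as a unit quaternion [x, y, z, w].
In Python, from rig import robot, camera, camera_info gives the robot as it stands.
- The arm moves only by the shell command python3 -m inch 'ROWS' [FORCE]. ROWS is JSON, a list that holds one entry, the list of rows, each a list of 5 numbers: the shift along the tool's x, y, z in cm, then the turn about the tool's x in rad, then the opening, from 0 (shut) to 1 (fully open). A call has 1 to 8 rows; each row shifts and turns the pose as measured when the row begins, along the tool's axes as they then stand; what a row does not reach is not made up. A row lasts 1/12 s, in which the tool goes at most 41.7 mm and 7.16 degrees, less where a joint would pass 70% of its speed; a pose out of reach is approached as far as the arm can. A call with a gripper value outside its range is refused whole. The fingers move at their own pace and stop on an object; FORCE is the grip in N (left out, the last holds). Time passes only in rows, so rows that do not move let the fingers close. It gives the time, the measured TCP pose, the force and the opening at its end, in the units of the state.
- robot.get_obs(): the state, without advancing time (a new reading comes with each control period).
- camera(name): name is "side" or "top"; returns the picture (384x512x3 uint8, red, green, blue); there is no depth.
- camera_info(name): a dict with "camera_matrix" (3x3 intrinsics, pixels), "rvec" (rotation vector, rad) and "tvec" (3), from world to camera coordinates, as OpenCV has them. Camera axes: x right, y down, z forward; pixel columns grow to the right and rows downward; lengths in m; the calibration is good to about 2 mm. A picture is of the moment at which its call begins. camera_info takes no time and is no camera call.
- robot.hand_in(): hands the job in, once; it reports no verdict.
The state is a dict: "time": time; "q": joint angles; "joint_velocities": joint speeds; "joint_torque": joint torques, N m; "position": TCP position; "tool_rot": TCP orientation; "ft_force": force on the tool from outside, world axes, zero at the start; "moment": the same for the moment, N m; "grip_width": finger opening in m.
Only numpy, scipy, OpenCV 4.12 (cv2) and the standard library are available. Lean on these libraries where they do the work, as an engineer would, in place of code of your own. Each camera call takes 0.05 s, during which the arm holds its last target. There are 200 camera calls.

TASK

Slide the orange transport guard on the white warming plate to the left, all the way to its end stop, so that the brass spindle stands free. Then pick up the black knob, turn it so that its white pointer looks the same way as the flat of the D-shaped spindle, push it fully home on the spindle and press it on down against the spring, well past half of the 6 mm spring travel. Finish with the fingers on the knob, still holding it pressed down (the plate wakes only while it is held in), and leave the stacked cups and the dessert cup where they are.

Things in the scene. Friction and masses are not known exactly. Their poses are not given: they have to be found in the camera images.
- warmer: White warming plate fixed to the counter, 206 x 220 mm, aluminium deck 50 mm above the counter. Origin on the counter under its middle; x to its back, y to its left. Round dark hot plate (140 mm, 6 mm high) on the deck, centre 30 mm behind the middle. The spindle stands at the front right, x = -70, y = -65 mm; the orange guard slides over it on two low rails.
- guard (a joint): Travel of the orange guard in m along the warmer's +y: starts between 0 and 0.012 (over the spindle), 0.085 at its end stop (spindle free). It rubs with about 2 N and stays where it is left.
- guard_grip (a point): Middle of the top of the guard's grip block, 107.5 mm above the counter. The block is 20 mm (x) by 24 mm (y) and 25 mm high, axes as the warmer's; under it is the 34 x 44 mm channel that covers the spindle, 33 mm high above the deck.
- spindle_tip (a point): Centre of the brass spindle's top, 76 mm above the counter when not pressed. 18 mm thick with one flat 2.8 mm from its axis (a D from above); top 3 mm tapered by 1.5 mm; a round 21 mm collar ends 18 mm below the tip. Site +x points out of the flat, z up. The flat looks to the warmer's back, up to 0.6 rad to either side; the spindle is stiff to turn (0.6 N m).
- press_spring (a joint): How far the spindle is pressed down, in m: 0 free, 0.006 at the bottom; takes 5 N to start and 11 N at the bottom, and springs back.
- knob: Loose black knob on the counter, 60 g, round 44 mm, 38 mm high, two flats 28 mm apart (y = +-14 mm, full height) to grip. Origin: centre of its underside, z up, +x along the white pointer. D socket below, on its axis: 19.8 mm wide, 16 mm deep, flat 3.7 mm from the axis on the pointer side, mouth widened 1.5 mm. Home: socket ceiling on the spindle tip, origin 16 mm below the tip.
- cups: Two stacked white porcelain cups, loose, 82 mm wide, 89 mm high, origin under the middle; a bystander.
- dessert: Lidded dessert cup with green and brown topping, loose, 85 mm wide, 85 mm high, origin under the middle; a bystander.
Mind the look-alikes: they are no part of the job. Several things have the shape of the knob; the one meant has the colours described above.

How it is judged:
By the outcome, as a careful person would: the job done as asked, in the order asked, and still so for the second after the job is handed in, while the arm keeps its last pose, push and grip.
It also fails if it takes over 50 s, if anything falls off the work surface, if the arm or the gripper's body presses on something with over 40 N, if the wrist force passes 120 N, or if a joint passes its speed limit or range.

## Working session

There is one attempt and no reset: what is moved stays moved. The work goes in short steps, Python scripts to look and compute and a shell command to move; the robot and the scene stay as the last step left them, time stands still between calls to the robot, and variables do not carry over. Pictures are saved under pics/ and viewed, about 8 in all and at most 12, crops included, and the job is handed in when it is done.

```bash
mkdir -p pics; ls
python3 - <<'E'
from rig import robot,camera,camera_info
import cv2,numpy as np
o=robot.get_obs();print(o['time'],o['position'],o['tool_rot'],o['grip_width'],o['ft_force'])
for n in('top','side'):
    cv2.imwrite(f'pics/{n}0.png',cv2.resize(camera(n)[:,:,::-1],(800,600),interpolation=cv2.INTER_CUBIC))
    i=camera_info(n);R=cv2.Rodrigues(np.array(i['rvec']))[0];print(n,i['camera_matrix'],R,-R.T@np.array(i['tvec']).ravel())
E
```

```text
pics
0.0 [ 0.28162364 -0.55716358  0.2325501 ] [-0.68780365 -0.16465442  0.687901   -0.16311738] 0.08721678206132985 [-0.91405682  0.78201401 -0.0244333 ]
top [[454.95762219   0.         256.67322778]
 [  0.         454.95762219 194.6348099 ]
 [  0.           0.           1.        ]] [[ 0.024162   -0.99942134  0.02394129]
 [-0.99455492 -0.026459   -0.100799  ]
 [ 0.10137414 -0.02137542 -0.99461871]] [0.45340367 0.00766274 1.16517075]
side [[456.128836     0.         257.03972717]
 [  0.         456.128836   198.49846186]
 [  0.           0.           1.        ]] [[-0.83752255 -0.54601317 -0.02063029]
 [-0.3273946   0.53169885 -0.78109481]
 [ 0.43745716 -0.64743027 -0.62407154]] [0.08779728 0.69441385 0.77963675]
```

View pics/top0.png

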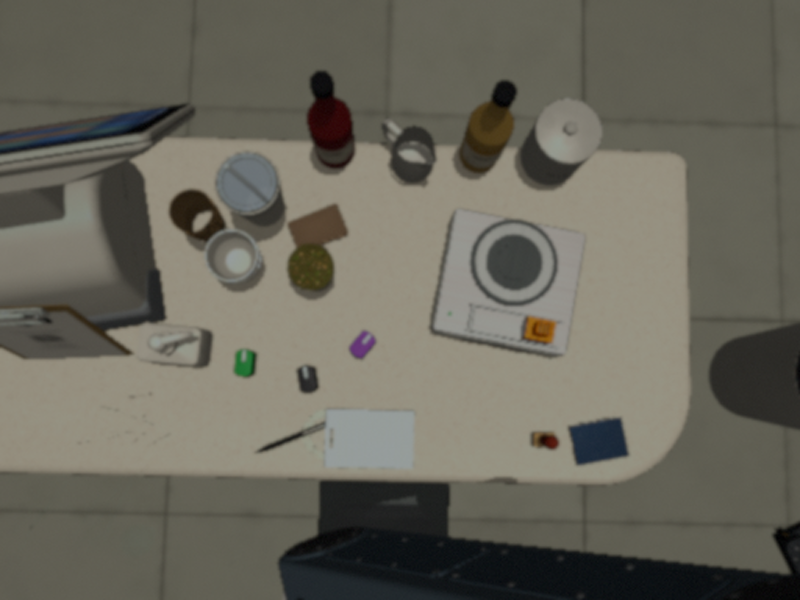

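View pics/side0.png

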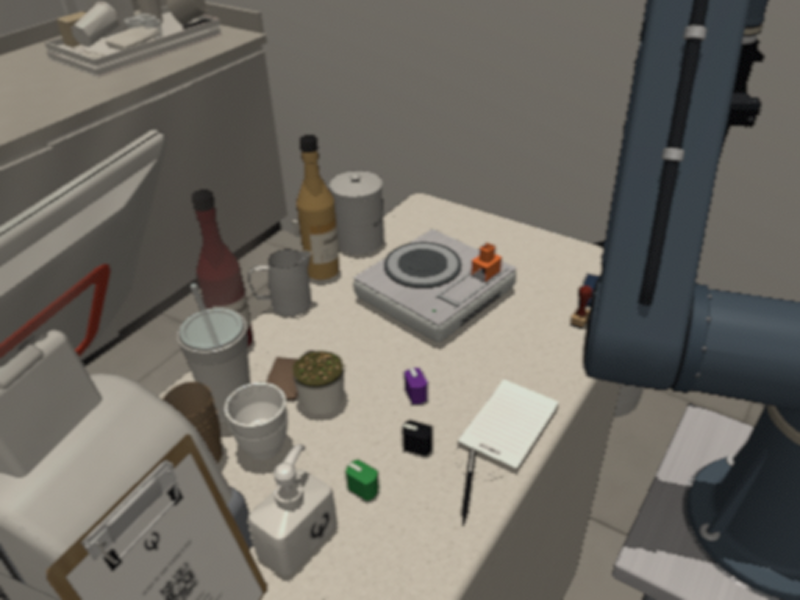

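The top picture shows three knob-shaped things: green at (245,362), black at (307,378) and purple at (362,344). The black one with the white pointer fits the description. The orange guard is at (541,329) and the warmer's centre is near (508,282). I'll confirm both in an enlarged crop.

```bash
cat > h.py <<'E'
from rig import robot,camera,camera_info
import cv2,numpy as np
def RT(n):
    i=camera_info(n);return np.array(i['camera_matrix']),cv2.Rodrigues(np.array(i['rvec']))[0],np.array(i['tvec']).ravel()
def un(n,uv,z):
    K,R,t=RT(n);d=R.T@np.linalg.inv(K)@[uv[0],uv[1],1];c=-R.T@t;return c+d*(z-c[2])/d[2]
def pr(n,p):
    K,R,t=RT(n);q=K@(R@np.array(p)+t);return q[:2]/q[2]
def crop(im,x,y,w,h,s):
    return cv2.resize(im[y:y+h,x:x+w,::-1],(w*s,h*s),interpolation=cv2.INTER_CUBIC)
def tcp():
    from scipy.spatial.transform import Rotation as Ro
    o=robot.get_obs();M=Ro.from_quat(o['tool_rot']).as_matrix()
    return o,M
E
python3 - <<'E'
from h import *
im=camera('top');s=camera('side')
a=crop(im,180,222,40,32,10)   # knob
b=crop(im,270,130,110,100,5)   # warmer 550x500
c=crop(s,250,260,36,36,6)
out=np.zeros((536,770,3),np.uint8)
out=np.zeros((600,800,3),np.uint8)
out[:320,:400]=a; out[320:536,:216]=c
w=crop(im,275,132,100,98,4); out[:392,400:800]=w
cv2.imwrite('pics/c1.png',out)
E
```

```text
(no output)
```

View pics/c1.png

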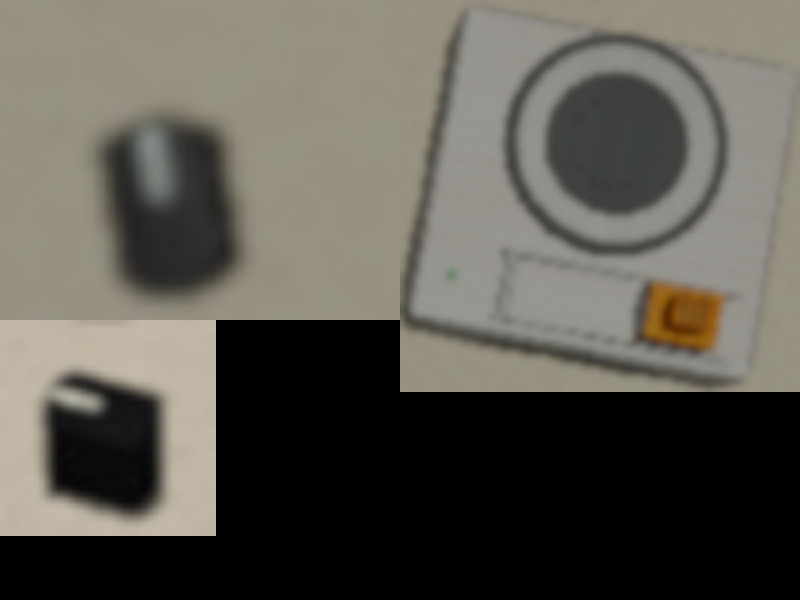

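The crop confirms the black knob with the white pointer: top centre near (166,200), pointer tip at (150,122). The orange grip block's top is near (690,310), and the hot plate's centre is at (616,143). Next I'll turn these into positions.

Run:
```python
from h import *
W=lambda x,y:((x-400)/4+275-.375,y/4+132-.375)
Kn=lambda x,y:(x/10+180-.45,y/10+222-.45)
C=[un('top',W(*p),.05) for p in [(470,8),(796,68),(745,383),(408,315)]]
for c in C:print(c)
print('mean',np.mean(C,0)); f=(C[0]+C[1]-C[2]-C[3])/2; l=(C[0]+C[3]-C[1]-C[2])/2
print('yaw',np.arctan2(f[1],f[0]),np.arctan2(-l[0],l[1]),np.linalg.norm(f),np.linalg.norm(l))
hp=un('top',W(616,143),.056);print('hp',hp)
print('grip',un('top',W(687,312),.1075))
a=un('top',Kn(150,124),.038);b=un('top',Kn(158,205),.038);print('ptr',a,b,np.arctan2(*(a-b)[1::-1]))
for p,q in [((122,270),(108,150)),((237,255),(222,140))]:
    d=un('top',Kn(*q),.038)-un('top',Kn(*p),.038);print(np.arctan2(d[1],d[0]))
print('knob top centre',un('top',Kn(166,200),.038),un('top',Kn(166,200),.025))
o,M=tcp();print(M)
```

```text
[ 0.72287823 -0.10132823  0.05      ]
[ 0.69069888 -0.30651832  0.05      ]
[ 0.49295303 -0.27458373  0.05      ]
[ 0.52948722 -0.06628959  0.05      ]
mean [ 0.60900434 -0.18717997  0.05      ]
yaw -0.16958258231443601 -0.16467687175363238 0.1984146275234862 0.20957740686141618
hp [ 0.63900232 -0.1926484   0.056     ]
grip [ 0.53153357 -0.22586603  0.1075    ]
ptr [0.46698702 0.13398131 0.038     ] [0.44721749 0.13127071 0.038     ] 0.136260039295962
0.1548611929872029
0.16597351557973292
knob top centre [0.44848605 0.1293572  0.038     ] [0.44842934 0.13076074 0.025     ]
[[-3.66960622e-04  4.50930037e-01 -8.92559223e-01]
 [ 1.26234587e-03 -8.92558364e-01 -4.50930121e-01]
 [-9.99999136e-01 -1.29219205e-03 -2.41695899e-04]]
```

```bash
python3 -m inch '[[[0,0,0,0.12,0],[0,0,0,0.12,0],[0,0,0,0.12,0],[0,0,0,0.12,0],[0,0,0,0.12,0],[0,0,0,0.04,0],[0,-3,-1.8,0,0],[0,-3,-1.8,0,0]]]' 20
python3 -m inch '[[[0,-3,-1.8,0,0],[0,-3,-1.8,0,0],[0,-3,-1.8,0,0],[0,-3,-1.8,0,0],[0,-3,-1.8,0,0],[0,-3,-1.8,0,0],[0,-3,-1.5,0,0],[0,-3,-1,0,0]]]'
cat > w.py <<'E'
# print the tool's pose and the shift (cm, tool axes) to a world target, and yaw turn
import sys
from h import *
o,M=tcp();p=np.array(o['position'])
print('t',o['time'],'p',p.round(4),'F',np.round(o['ft_force'],1),'mom',np.round(o['moment'],2),'w',round(o['grip_width'],4))
print('y-axis yaw',np.degrees(np.arctan2(M[1,1],M[0,1])).round(2),'x axis',M[:,0].round(3),'q',np.round(o['q'],2))
if len(sys.argv)>3:print('shift cm',(100*M.T@(np.array(list(map(float,sys.argv[1:4])))-p)).round(2))
E
python3 w.py .5255 -.2614 .098
```

```text
time: 0.87
position: [0.3254, -0.5094, 0.2305]
tool_rot: [-0.702, 0.074, 0.704, 0.075]
ft_force: [-0.0, -0.1, 0.2]
grip_width: 0.0415
time: 1.53
position: [0.5129, -0.2944, 0.2287]
tool_rot: [-0.702, 0.076, 0.704, 0.077]
ft_force: [0.8, -0.7, 0.2]
grip_width: 0.0009
t 1.5333 p [ 0.5129 -0.2944  0.2287] F [ 0.8 -0.7  0.2] mom [0.02 0.06 0.02] w 0.0009
y-axis yaw -102.45 x axis [-0.003  0.002 -1.   ] q [-0.71  0.49  1.52 -0.    1.13  1.08]
shift cm [13.07 -3.48 -0.56]
```

```bash
python3 -m inch '[[[0,-3,-0.5,-0.05,0],[3,-0.6,0,0,0],[3,0,0,0,0],[3,0,0,0,0],[2,0,0,0,0],[0,0,0,0,0]]]'
python3 w.py .5255 -.2614 .098
python3 - <<'E'
from h import *
im=camera('top');s=camera('side')
out=np.zeros((400,800,3),np.uint8)
out[:,:400]=crop(im,300,170,80,80,5); out[:,400:]=crop(s,270,130,80,80,5)
cv2.imwrite('pics/c2.png',out)
E
```

```text
time: 2.03
position: [0.5328, -0.2503, 0.1177]
tool_rot: [0.707, -0.054, -0.703, -0.054]
ft_force: [-0.8, 0.3, -0.7]
grip_width: 0.0007
t 2.0333 p [ 0.5328 -0.2503  0.1177] F [-0.8  0.3 -0.7] mom [0.09 0.11 0.05] w 0.0007
y-axis yaw -98.7 x axis [ 0.005 -0.001 -1.   ] q [-0.63  0.63  1.63  0.    0.88  1.09]
shift cm [1.96 1.21 0.56]
```

View pics/c2.png

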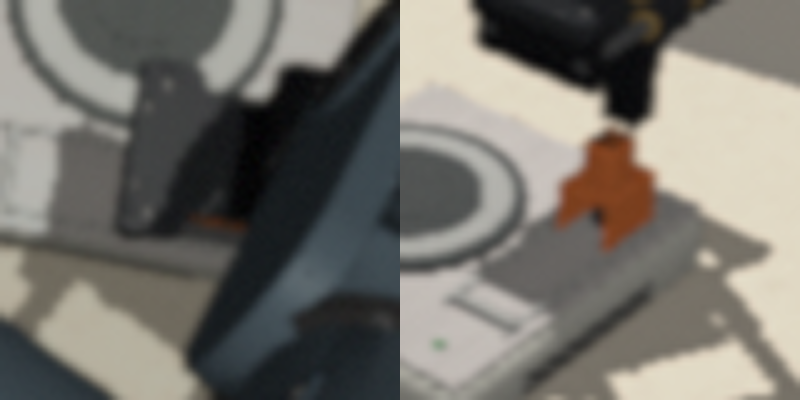

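The side crop shows the closed fingertips at (625,120), just right of and above the grip block's top at (610,135). I'll back off to the right, then go down and push left.

```bash
python3 -m inch '[[[-0.5,1,0.2,0,0],[0,0.5,0.2,0,0],[0,0,0,0,0]]]'
python3 w.py .5255 -.2614 .098
```

```text
time: 2.38
position: [0.5299, -0.2694, 0.1304]
tool_rot: [0.711, -0.056, -0.699, -0.051]
ft_force: [0.1, 0.3, -0.9]
grip_width: 0.0004
t 2.3833 p [ 0.5299 -0.2694  0.1304] F [ 0.1  0.3 -0.9] mom [ 0.01  0.06 -0.01] w 0.0004
y-axis yaw -98.71 x axis [ 0.016 -0.009 -1.   ] q [-0.66  0.61  1.62  0.    0.89  1.06]
shift cm [ 3.23 -0.75  0.61]
```

```bash
python3 -m inch '[[[1.5,0,0.2,0,0],[0,0,0,0,0],[0,0,0,0,0]]]'
python3 w.py .5255 -.2614 .098
```

```text
time: 2.63
position: [0.5302, -0.2737, 0.1206]
tool_rot: [0.714, -0.06, -0.696, -0.05]
ft_force: [0.8, -0.8, -0.7]
grip_width: 0.0007
t 2.6333 p [ 0.5302 -0.2737  0.1206] F [ 0.8 -0.8 -0.7] mom [0.02 0.05 0.02] w 0.0007
y-axis yaw -98.92 x axis [ 0.024 -0.016 -1.   ] q [-0.67  0.63  1.62  0.    0.86  1.06]
shift cm [ 2.22 -1.17  0.72]
```

```bash
python3 -m inch '[[[2,-0.2,0.5,0,0],[0.2,0,0,0,0]]]'
python3 w.py .5255 -.2614 .098
```

```text
time: 2.8
position: [0.5275, -0.2731, 0.1013]
tool_rot: [0.716, -0.061, -0.694, -0.049]
ft_force: [-0.9, 0.8, -0.6]
grip_width: 0.0005
t 2.8 p [ 0.5275 -0.2731  0.1013] F [-0.9  0.8 -0.6] mom [0.11 0.12 0.04] w 0.0005
y-axis yaw -98.97 x axis [ 0.029 -0.019 -0.999] q [-0.67  0.65  1.65  0.    0.81  1.06]
shift cm [ 0.3  -1.13  0.39]
```

```bash
python3 -m inch '[[[0,-1.5,0,0,0],[0,-1.5,0,0,0],[0,-1.5,0,0,0],[0,-1.5,0,0,0],[0,-1,0,0,0]]]'
python3 w.py .539 -.183 .100
```

```text
time: 3.22
position: [0.5413, -0.2047, 0.1046]
tool_rot: [0.718, -0.065, -0.692, -0.048]
ft_force: [-0.6, -2.0, -1.8]
grip_width: 0.0004
t 3.2167 p [ 0.5413 -0.2047  0.1046] F [-0.6 -2.  -1.8] mom [-0.27  0.2  -0.01] w 0.0004
y-axis yaw -99.18 x axis [ 0.035 -0.027 -0.999] q [-0.55  0.63  1.69 -0.01  0.78  1.18]
shift cm [ 0.39 -2.12  0.59]
```

```bash
python3 -m inch '[[[0.3,-1,0.1,0,0],[0.1,-1,0,0,0],[0,-0.7,0,0,0],[0,-0.7,0,0,0]]]'
python3 w.py .539 -.183 .100
```

```text
time: 3.55
position: [0.5471, -0.1758, 0.1027]
tool_rot: [0.719, -0.067, -0.691, -0.036]
ft_force: [-15.6, -42.8, -6.2]
grip_width: 0.0004
t 3.55 p [ 0.5471 -0.1758  0.1027] F [-15.6 -42.8  -6.2] mom [-7.22  2.77 -0.25] w 0.0004
y-axis yaw -98.42 x axis [ 0.036 -0.047 -0.998] q [-0.49  0.63  1.71 -0.04  0.75  1.25]
shift cm [0.27 0.82 0.71]
```

The guard has reached its stop, with 45 N on the fingertips. I'm backing off at once.

```bash
python3 -m inch '[[[0,1.5,0,0,0],[-2,0.5,0,0,0],[-4,0,0,0,0.3],[-4,0,0,0,0.7]]]'
python3 w.py 
python3 -m inch '[[[-3,-2,0,-0.1,1],[0,-4,0,-0.1,1],[0,-4,0,-0.1,1],[0,-4,0,0,1]]]'
python3 w.py .4485 .130 .16
```

```text
time: 3.88
position: [0.5352, -0.1891, 0.197]
tool_rot: [0.712, -0.065, -0.698, -0.038]
ft_force: [1.6, -0.4, -1.0]
grip_width: 0.0075
t 3.8833 p [ 0.5352 -0.1891  0.197 ] F [ 1.6 -0.4 -1. ] mom [ 0.07 -0.   -0.01] w 0.0075
y-axis yaw -98.38 x axis [ 0.016 -0.038 -0.999] q [-0.52  0.49  1.64 -0.03  0.98  1.21]
time: 4.22
position: [0.5401, -0.0529, 0.2335]
tool_rot: [0.718, 0.036, -0.691, 0.072]
ft_force: [0.7, 0.2, 0.4]
grip_width: 0.0329
t 4.2167 p [ 0.5401 -0.0529  0.2335] F [0.7 0.2 0.4] mom [ 0.02  0.05 -0.02] w 0.0329
y-axis yaw -81.25 x axis [ 0.042 -0.047 -0.998] q [-0.28  0.4   1.67 -0.04  1.02  1.15]
shift cm [  6.08 -19.83   6.49]
```

```bash
python3 -m inch '[[[0,-3.8,1.2,0,1],[0,-3.8,1.2,0,1],[0,-3.5,1.2,0,1],[0,-2.5,1,0,1]]]'
python3 w.py .4485 .130 .15
python3 - <<'E'
from h import *
im=camera('top');s=camera('side')
out=np.zeros((600,800,3),np.uint8)
out[:300,:400]=crop(im,300,170,80,60,5); out[:300,400:]=crop(s,250,150,80,60,5)
out[300:,:400]=crop(im,160,200,80,60,5);out[300:,400:]=crop(s,220,235,80,60,5)
cv2.imwrite('pics/c3.png',out)
E
```

```text
time: 4.55
position: [0.4724, 0.0849, 0.2258]
tool_rot: [0.72, 0.038, -0.689, 0.07]
ft_force: [0.1, -0.0, -0.3]
grip_width: 0.0592
t 4.55 p [0.4724 0.0849 0.2258] F [ 0.1 -0.  -0.3] mom [ 0.05  0.07 -0.03] w 0.0592
y-axis yaw -81.3 x axis [ 0.048 -0.042 -0.998] q [-0.03  0.33  1.82 -0.05  0.94  1.42]
shift cm [ 7.26 -5.19  1.98]
```

View pics/c3.png

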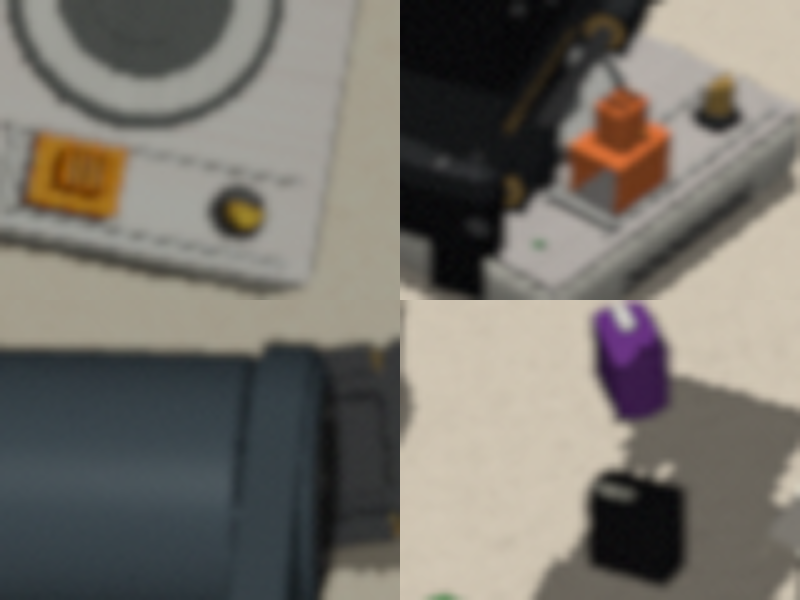

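The guard is at the left end and the spindle stands free, at (240,212) in the top crop. Now an enlarged view of the D.

```bash
python3 - <<'E'
from h import *
acc=np.mean([camera('top').astype(float) for _ in range(4)],0).astype(np.uint8)
s=np.mean([camera('side').astype(float) for _ in range(4)],0).astype(np.uint8)
out=np.zeros((400,800,3),np.uint8)
out[:,:400]=crop(acc,338,202,20,20,20); out[:,400:]=crop(s,304,160,20,20,20)
cv2.imwrite('pics/c4.png',out)
sp=np.array([.5291,-.2399,.076])
print('exp', (pr('top',sp)-[338,202]+.475)*20,(pr('side',sp)-[304,160]+.475)*20)
E
python3 w.py .4485 .130 .15
```

```text
exp [235.30893135 202.94226441] [213.77799456 103.63717318]
t 5.05 p [0.4755 0.0806 0.226 ] F [-0.1  0.3  0.7] mom [0.05 0.04 0.  ] w 0.086
y-axis yaw -81.46 x axis [ 0.049 -0.044 -0.998] q [-0.04  0.33  1.82 -0.05  0.94  1.41]
shift cm [ 7.23 -5.66  2.25]
```

View pics/c4.png

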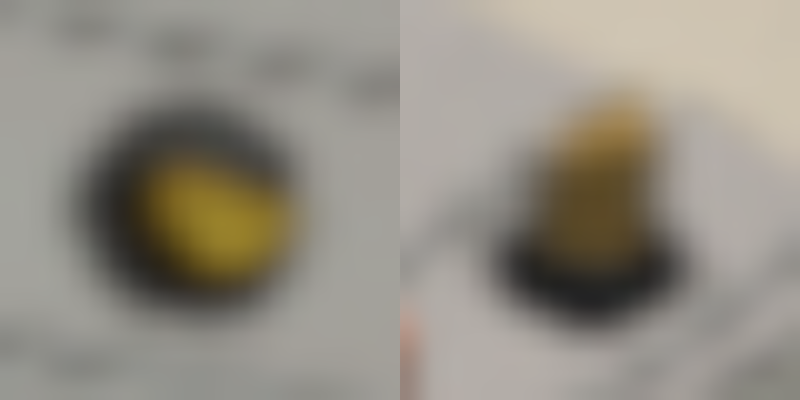

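The top crop shows the brass D near (220,220), with its flat edge running roughly (160,165) to (290,195). That puts the flat slightly right of the warmer's back. I'll fit a D model to both views.

```bash
cat > fit.py <<'E'
from h import *
from scipy.optimize import minimize
V={'top':(338,202),'side':(304,160)};S=20;N=20
obs={}
for n,(x,y) in V.items():
    im=np.mean([camera(n).astype(float) for _ in range(4)],0)[y:y+N,x:x+N]
    obs[n]=np.clip((im[...,0]-im[...,2])/(im.max(2)+10)-0.12,0,.5)
def D(cx,cy,yaw,r,f,z):
    a0=np.arccos(f/r);a=np.linspace(a0,2*np.pi-a0,40)+yaw
    return np.c_[cx+r*np.cos(a),cy+r*np.sin(a),np.full(40,z)]
def model(n,cx,cy,yaw):
    x0,y0=V[n]
    P=np.r_[D(cx,cy,yaw,7.5e-3,2.0e-3,.076),D(cx,cy,yaw,9e-3,2.8e-3,.073),D(cx,cy,yaw,9e-3,2.8e-3,.058)]
    uv=np.array([(pr(n,p)-[x0,y0]+.5)*S-.5 for p in P]).astype(np.float32)
    m=np.zeros((N*S,N*S),np.float32)
    h=cv2.convexHull(uv)
    cv2.fillConvexPoly(m,np.round(h*16).astype(np.int32),1,shift=4)
    m=cv2.GaussianBlur(m,(0,0),0.7*S)
    return cv2.resize(m,(N,N),interpolation=cv2.INTER_AREA)
def cost(p,names=('top','side')):
    c=0
    for n in names:
        dx=p[:2]/1000 ; m=model(n,.5291+dx[0],-.2399+dx[1],p[2]).ravel();o=obs[n].ravel()
        g=m@o/(m@m+1e-9); c+=((o-g*m)**2).sum()/(o@o)
    return c
if __name__=='__main__':
  for names in (('top','side'),('top',),('side',)):
    for y in (-.77,-.5,-.17,.1,.43):
        r=minimize(cost,[0,0,y],args=(names,),method='Nelder-Mead',options=dict(initial_simplex=[[0,0,y],[2,0,y],[0,2,y],[0,0,y+.2]],maxiter=120))
        print(names,y,r.x.round(3),round(r.fun,4))
E
timeout 500 python3 fit.py
```

```text
Traceback (most recent call last):
  File "fit.py", line 29, in <module>
    r=minimize(cost,[0,0,y],args=(names,),method='Nelder-Mead',options=dict(initial_simplex=[[0,0,y],[2,0,y],[0,2,y],[0,0,y+.2]],maxiter=120))
  File "fit.py", line 23, in cost
    dx=p[:2]/1000 ; m=model(n,.5291+dx[0],-.2399+dx[1],p[2]).ravel();o=obs[n].ravel()
                      ~~~~~^^^^^^^^^^^^^^^^^^^^^^^^^^^^^^^^^
  File "fit.py", line 14, in model
    uv=np.array([(pr(n,p)-[x0,y0]+.5)*S-.5 for p in P]).astype(np.float32)
                  ~~^^^^^
  File "h.py", line 8, in pr
    K,R,t=RT(n);q=K@(R@np.array(p)+t);return q[:2]/q[2]
          ~~^^^
  File "h.py", line 4, in RT
    i=camera_info(n);return np.array(i['camera_matrix']),cv2.Rodrigues(np.array(i['rvec']))[0],np.array(i['tvec']).ravel()
ValueError: time passes only in moves, steps and waits
```

```bash
sed -i 's/^def RT/from functools import lru_cache\n@lru_cache(None)\ndef RT/' h.py; timeout 500 python3 fit.py; python3 w.py
```

```text
('top', 'side') -0.77 [ 0.948  1.456 -0.101] 0.2212
('top', 'side') -0.5 [ 0.945  1.492 -0.096] 0.221
('top', 'side') -0.17 [ 0.845  1.473 -0.145] 0.2212
('top', 'side') 0.1 [ 0.986  1.563 -0.081] 0.2213
('top', 'side') 0.43 [ 0.954  1.594 -0.085] 0.2214
('top',) -0.77 [ 0.364 -0.039 -0.405] 0.026
('top',) -0.5 [ 0.377 -0.053 -0.348] 0.0259
('top',) -0.17 [ 0.382 -0.04  -0.358] 0.0258
('top',) 0.1 [ 0.42   0.003 -0.337] 0.026
('top',) 0.43 [ 0.441  0.005 -0.35 ] 0.0257
('side',) -0.77 [0.693 6.635 0.259] 0.0463
('side',) -0.5 [0.698 6.655 0.256] 0.0462
('side',) -0.17 [0.726 6.67  0.253] 0.0462
('side',) 0.1 [0.798 6.471 0.257] 0.0463
('side',) 0.43 [0.741 6.463 0.246] 0.0462
t 5.85 p [0.4748 0.0816 0.226 ] F [1.2 0.6 0.1] mom [ 0.06 -0.02 -0.02] w 0.0873
y-axis yaw -81.35 x axis [ 0.049 -0.044 -0.998] q [-0.04  0.33  1.82 -0.05  0.94  1.41]
```

```bash
sed -i 's/-0.12,0,.5)$/-(0.12 if n=="top" else 0.25),0,.5); obs[n][14:,:3]=0/' fit.py; sed -i "s/(-.77,-.5,-.17,.1,.43)/(-.6,.1)/" fit.py
cat >> fit.py <<'E'
  for n in V: print((obs[n]*100).astype(int)[3:16,2:18])
E
timeout 500 python3 fit.py
```

```text
('top', 'side') -0.6 [0.963 1.76  0.013] 0.3559
('top', 'side') 0.1 [1.008 1.764 0.011] 0.3556
('top',) -0.6 [ 0.435 -0.053 -0.348] 0.0255
('top',) 0.1 [ 0.433  0.004 -0.348] 0.0255
('side',) -0.6 [1.091 6.636 0.344] 0.1608
('side',) 0.1 [1.031 6.863 0.353] 0.1606
[[ 0  0  0  0  0  0  0  0  0  0  0  0  0  0  0  0]
 [ 0  0  0  0  0  0  0  0  0  0  0  0  0  0  0  0]
 [ 0  0  0  0  0  0  0  0  0  0  0  0  0  0  0  0]
 [ 0  0  0  0  0  0  0  0  0  0  0  0  0  0  0  0]
 [ 0  0  0  0  0  1  9  8  4  0  0  0  0  0  0  0]
 [ 0  0  0  0  4 25 36 38 33 24 12  2  0  0  0  0]
 [ 0  0  0  0 18 45 50 50 50 47 41 29  8  0  0  0]
 [ 0  0  0  0 23 49 50 50 50 50 50 44 21  0  0  0]
 [ 0  0  0  0 15 45 50 50 50 50 50 46 21  0  0  0]
 [ 0  0  0  0  2 28 49 50 50 50 50 37 11  0  0  0]
 [ 0  0  0  0  0  6 29 45 50 47 38 16  0  0  0  0]
 [ 0  0  0  0  0  0  0  9 16 15  5  0  0  0  0  0]
 [ 0  0  0  0  0  0  0  0  0  0  0  0  0  0  0  0]]
[[ 0  0  0  0  0  0  0  0  0  0  0  0  0  0  0  0]
 [ 0  0  0  0  0  0  0  0  0  0  0  0  0  0  0  0]
 [ 0  0  0  0  0  0  0  0  5  6  0  0  0  0  0  0]
 [ 0  0  0  0  0  0  0 13 20 18  2  0  0  0  0  0]
 [ 0  0  0  0  0  0 11 23 27 21  3  0  0  0  0  0]
 [ 0  0  0  0  0  0 17 26 27 17  0  0  0  0  0  0]
 [ 0  0  0  0  0  3 20 26 26 14  0  0  0  0  0  0]
 [ 0  0  0  0  0  6 22 26 25 14  0  0  0  0  0  0]
 [ 0  0  0  0  0  9 23 25 26 17  0  0  0  0  0  0]
 [ 0  0  0  0  0  6 16 19 19 14  0  0  0  0  0  0]
 [ 0  0  0  0  0  0  0  1  0  0  0  0  0  0  0  0]
 [ 0  0  0  0  0  0  0  0  0  0  0  0  0  0  0  0]
 [ 0  0  0  0  0  0  0  0  0  0  0  0  0  0  0  0]]
```

```bash
cat > fit2.py <<'E'
from fit import *
# top only: profile over yaw, prior 1.5 mm on the centre; side with free image shift via free centre
for y in np.arange(-.8,.41,.15):
    r=[]
    for n in V:
        f=lambda q:cost(np.array([q[0],q[1],y]),(n,))
        b=minimize(f,[0,0],method='Nelder-Mead',options=dict(initial_simplex=[[0,0],[2,0],[0,2]],maxiter=60))
        r+=[b.x.round(2),round(b.fun,4)]
    print(round(y,2),r)
E
sed -i 's/0.25),0/0.15),0/; s/obs\[n\]\[14:,:3\]=0/obs[n][14:,:3]=0; obs[n][:9,14:]=0; obs[n][:4,:9]=0/' fit.py
python3 fit2.py
```

```text
-0.8 [array([-0.06, -0.66]), np.float64(0.053), array([-0.8 ,  5.19]), np.float64(0.1768)]
-0.65 [array([ 0.13, -0.46]), np.float64(0.0391), array([-0.68,  5.08]), np.float64(0.1674)]
-0.5 [array([ 0.25, -0.17]), np.float64(0.0288), array([-0.52,  5.34]), np.float64(0.1525)]
-0.35 [array([ 0.44, -0.09]), np.float64(0.0254), array([-0.46,  5.49]), np.float64(0.1327)]
-0.2 [array([0.56, 0.16]), np.float64(0.031), array([-0.31,  5.74]), np.float64(0.1105)]
-0.05 [array([0.72, 0.42]), np.float64(0.0467), array([0.02, 6.04]), np.float64(0.087)]
0.1 [array([0.79, 0.77]), np.float64(0.0719), array([0.36, 6.37]), np.float64(0.0686)]
0.25 [array([0.77, 1.14]), np.float64(0.1041), array([0.71, 6.7 ]), np.float64(0.0572)]
0.4 [array([0.7 , 1.56]), np.float64(0.1326), array([0.84, 7.31]), np.float64(0.0663)]
```

Run:
```python
from h import *
g=[.5433,-.1561,.1075]
print('grip side exp',pr('side',g),'seen',(294.3,170.5),' top exp',pr('top',g),'seen',(300+80/5,170+170/5))
print('collar exp side',(pr('side',[.5295,-.2399,.058])-[304,160]+.475)*20,'seen 190,265; top',(pr('top',[.5295,-.2399,.058])-[338,202]+.475)*20,'seen 188,208')
for p in ([.4485,.130,.038],[.4485+.0198,.130+.003,.038]): print('knob side',(pr('side',p)-[220,235]+.4)*5+[400,300])
```

```text
grip side exp [294.78389961 168.71957068] seen (294.3, 170.5)  top exp [316.72413166 203.83928774] seen (316.0, 204.0)
collar exp side [203.59467766 211.58919035] seen 190,265; top [202.03793829 209.02298766] seen 188,208
knob side [636.65101059 492.09996855]
knob side [594.45784158 478.35056732]
```

```bash
python3 -m inch '[[[-4,-2,1,0,1],[-4,-1.5,1,0,1]]]'
python3 w.py .4485 .130 .15
python3 -m inch '[[[-1,-1.5,0,0,1],[0,0,0,0,1]]]'
python3 w.py .4485 .130 .08
```

```text
time: 6.82
position: [0.445, 0.1131, 0.2936]
tool_rot: [0.715, 0.035, -0.695, 0.069]
ft_force: [0.1, 0.5, 0.3]
grip_width: 0.0871
t 6.8167 p [0.445  0.1131 0.2936] F [0.1 0.5 0.3] mom [ 0.07 -0.07 -0.03] w 0.0871
y-axis yaw -81.6 x axis [ 0.031 -0.045 -0.998] q [ 0.04  0.22  1.76 -0.05  1.13  1.48]
shift cm [14.27 -2.33 -0.25]
time: 6.98
position: [0.4435, 0.1308, 0.3092]
tool_rot: [0.718, 0.036, -0.692, 0.069]
ft_force: [0.4, 0.0, 0.1]
grip_width: 0.0872
t 6.9833 p [0.4435 0.1308 0.3092] F [0.4 0.  0.1] mom [0.04 0.01 0.02] w 0.0872
y-axis yaw -81.55 x axis [ 0.041 -0.044 -0.998] q [ 0.07  0.2   1.74 -0.05  1.17  1.52]
shift cm [22.91 -0.98  0.3 ]
```

```bash
python3 -m inch '[[[1,-0.5,0.2,0,1],[2,-0.3,0.2,0,1],[3,0,0,0,1],[3,0,0,0,1]]]'
python3 w.py .4485 .130 .08
python3 -m inch '[[[3,0,0,0,1],[2,0,0,0,1],[1,0,0,0,1],[0.5,0,0,0,1]]]'
python3 w.py .4485 .130 .08
```

```text
time: 7.32
position: [0.449, 0.135, 0.2237]
tool_rot: [0.726, 0.037, -0.683, 0.071]
ft_force: [1.6, -0.0, -0.6]
grip_width: 0.0868
t 7.3167 p [0.449  0.135  0.2237] F [ 1.6 -0.  -0.6] mom [0.01 0.06 0.01] w 0.0868
y-axis yaw -81.36 x axis [ 0.065 -0.043 -0.997] q [ 0.08  0.32  1.86 -0.06  0.91  1.54]
shift cm [14.35 -0.26  0.96]
time: 7.65
position: [0.4496, 0.1297, 0.1499]
tool_rot: [0.723, 0.037, -0.687, 0.071]
ft_force: [0.3, 0.4, -0.5]
grip_width: 0.0871
t 7.65 p [0.4496 0.1297 0.1499] F [ 0.3  0.4 -0.5] mom [ 0.03 -0.    0.02] w 0.0871
y-axis yaw -81.3 x axis [ 0.054 -0.045 -0.998] q [ 0.07  0.45  1.93 -0.07  0.72  1.55]
shift cm [ 6.96 -0.41  0.43]
```

```bash
python3 -m inch '[[[2,-0.2,0.3,0,1],[3,0,0,0,1],[2.5,0,0,0,1],[1.5,0,0,0,1],[0.5,0,0,0,1]]]'
python3 w.py .4485 .130 .020
```

```text
time: 8.07
position: [0.4544, 0.1252, 0.051]
tool_rot: [0.724, 0.037, -0.685, 0.072]
ft_force: [0.7, -0.5, 0.9]
grip_width: 0.0872
t 8.0667 p [0.4544 0.1252 0.051 ] F [ 0.7 -0.5  0.9] mom [0.07 0.01 0.02] w 0.0872
y-axis yaw -81.29 x axis [ 0.059 -0.045 -0.997] q [ 0.06  0.65  1.99 -0.11  0.45  1.58]
shift cm [ 3.03 -0.73  0.67]
```

```bash
python3 -m inch '[[[1.5,-0.4,0.5,0,1],[0.8,-0.2,0.1,0,1],[0,0,0,0,1]]]'
python3 w.py .4485 .130 .020
python3 - <<'E'
from h import *
s=camera('side');cv2.imwrite('pics/c5.png',crop(s,220,215,90,90,6))
E
```

```text
time: 8.32
position: [0.4502, 0.1284, 0.0259]
tool_rot: [0.724, 0.036, -0.685, 0.072]
ft_force: [-0.4, 0.2, -0.3]
grip_width: 0.0872
t 8.3167 p [0.4502 0.1284 0.0259] F [-0.4  0.2 -0.3] mom [0.05 0.04 0.01] w 0.0872
y-axis yaw -81.32 x axis [ 0.06  -0.045 -0.997] q [ 0.07  0.7   2.   -0.13  0.38  1.61]
shift cm [ 0.58 -0.21  0.17]
```

View pics/c5.png

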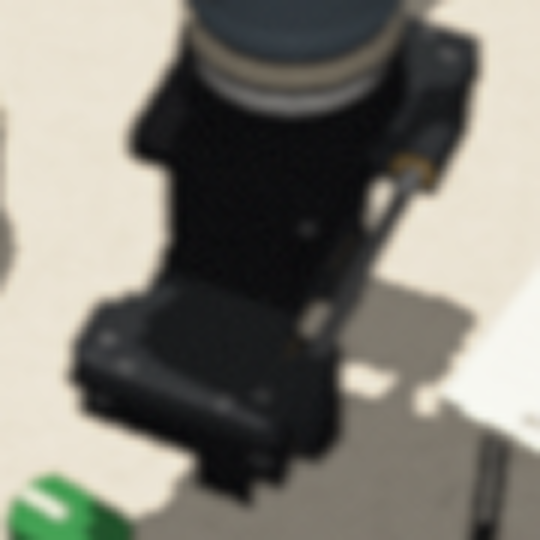

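```bash
python3 -m inch '[[[0.5,-0.15,0.15,0,0],[0,0,0,0,0],[0,0,0,0,0],[0,0,0,0,0],[0,0,0,0,0]]]' 12
python3 w.py .4485 .130 .020
python3 -m inch '[[[0,0,0,0,0],[0,0,0,0,0],[0,0,0,0,0],[0,0,0,0,0]]]' 12
python3 w.py .4485 .130 .020
```

```text
time: 8.78
position: [0.4518, 0.1297, 0.0243]
tool_rot: [0.727, 0.036, -0.682, 0.072]
ft_force: [0.3, -0.2, -0.5]
grip_width: 0.0615
t 8.7833 p [0.4518 0.1297 0.0243] F [ 0.3 -0.2 -0.5] mom [ 0.04  0.04 -0.01] w 0.0615
y-axis yaw -81.31 x axis [ 0.068 -0.045 -0.997] q [ 0.07  0.71  2.01 -0.14  0.37  1.62]
shift cm [ 0.4  -0.1   0.34]
time: 9.12
position: [0.4526, 0.1298, 0.0254]
tool_rot: [0.728, 0.036, -0.681, 0.072]
ft_force: [0.2, -1.3, -0.4]
grip_width: 0.0352
t 9.1167 p [0.4526 0.1298 0.0254] F [ 0.2 -1.3 -0.4] mom [ 0.01  0.04 -0.03] w 0.0352
y-axis yaw -81.31 x axis [ 0.07  -0.045 -0.997] q [ 0.07  0.7   2.   -0.14  0.37  1.62]
shift cm [ 0.51 -0.11  0.44]
```

```bash
python3 -m inch '[[[0.5,-0.1,0.45,0,0],[0.2,0,0.1,0,0],[0.1,0,0.05,0,0],[0.1,0,0.05,0,0]]]' 20
python3 w.py .4485 .130 .020
```

```text
time: 9.45
position: [0.4502, 0.1303, 0.02]
tool_rot: [0.733, 0.037, -0.676, 0.072]
ft_force: [-1.0, -0.8, 12.1]
grip_width: 0.0283
t 9.45 p [0.4502 0.1303 0.02  ] F [-1.  -0.8 12.1] mom [-0.04  0.08  0.04] w 0.0283
y-axis yaw -81.33 x axis [ 0.084 -0.043 -0.996] q [ 0.07  0.72  2.02 -0.15  0.33  1.64]
shift cm [-0.01  0.    0.18]
```

```bash
python3 -m inch '[[[-2,0,0,0,0],[-3,0.5,0,0,0],[-3,2,0,0.1,0],[-3,3,0,0.1,0],[-1,3.5,-1,0.1,0],[0,3.5,-1.5,0.1,0]]]' 45
python3 w.py .5295 -.2396 .15
```

```text
time: 9.95
position: [0.4566, 0.0107, 0.1477]
tool_rot: [0.728, -0.1, -0.674, -0.076]
ft_force: [0.7, -0.2, -0.7]
grip_width: 0.0277
t 9.95 p [0.4566 0.0107 0.1477] F [ 0.7 -0.2 -0.7] mom [ 0.09 -0.    0.07] w 0.0277
y-axis yaw -104.36 x axis [ 0.072 -0.043 -0.996] q [-0.2   0.43  1.98 -0.05  0.65  1.65]
shift cm [  1.38  22.43 -13.2 ]
```

```bash
python3 -m inch '[[[-0.5,3.3,-2,0.09,0],[-0.5,3.3,-2,0,0],[-0.5,3.3,-2,0,0],[0,3.3,-2,0,0],[0,3,-1.7,0,0],[0,1.5,-0.8,0,0],[0,0.5,-0.3,0,0]]]' 45
python3 w.py .5295 -.2396 .12
```

```text
time: 10.53
position: [0.4973, -0.2113, 0.1753]
tool_rot: [0.724, -0.137, -0.666, -0.113]
ft_force: [0.0, 0.6, -0.2]
grip_width: 0.0279
t 10.5333 p [ 0.4973 -0.2113  0.1753] F [ 0.   0.6 -0.2] mom [ 0.08  0.04 -0.02] w 0.0279
y-axis yaw -110.36 x axis [ 0.074 -0.048 -0.996] q [-0.61  0.47  1.77  0.    0.82  1.31]
shift cm [ 5.88  1.43 -3.51]
```

```bash
python3 -m inch '[[[1.5,0.5,-1.5,-0.01,0],[1.5,0.4,-1.2,0,0],[1,0.2,-0.5,0,0],[0,0,0,0,0]]]' 45
python3 w.py .5295 -.2396 .12
python3 - <<'E'
from h import *
o,M=tcp();p=np.array(o['position'])
s=camera('side');t=camera('top')
out=np.zeros((600,800,3),np.uint8)
out[:,:600]=crop(s,285,125,60,60,10)
out[:200,600:]=crop(t,328,182,50,50,4)
cv2.imwrite('pics/c6.png',out)
for l,q in(('tcp',p),('spindle tip',[.5295,-.2396,.076])):print(l,(pr('side',q)-[285,125]+.45)*10)
E
```

```text
time: 10.87
position: [0.5247, -0.2347, 0.135]
tool_rot: [0.723, -0.134, -0.669, -0.111]
ft_force: [-1.3, -0.4, -0.8]
grip_width: 0.028
t 10.8667 p [ 0.5247 -0.2347  0.135 ] F [-1.3 -0.4 -0.8] mom [0.09 0.03 0.01] w 0.028
y-axis yaw -109.98 x axis [ 0.07  -0.046 -0.996] q [-0.62  0.57  1.71  0.    0.78  1.3 ]
shift cm [ 1.55  0.27 -0.49]
tcp [315.203736   229.80299306]
spindle tip [294.80866088 401.668606  ]
```

View pics/c6.png

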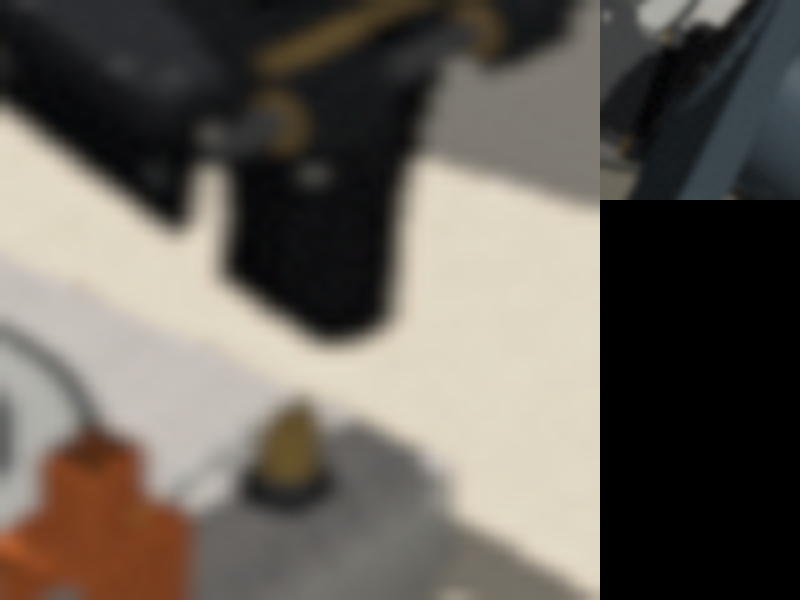

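```bash
cat > k.py <<'E'
from h import *
from scipy.spatial.transform import Rotation as Ro
Mg=Ro.from_quat([.733,.037,-.676,.072]).as_matrix()
rel=Mg.T@np.array([.4485-.4502,.1300-.1303,-.020]); up=Mg.T@[0,0,1]
def knob():
    o,M=tcp();p=np.array(o['position']);return p+M@rel,M@up,M
if __name__=='__main__':
    c,u,M=knob();print('rel tool cm',rel*100,'knob',c.round(4),'up',u.round(3))
    px=np.cross(-M[:,1],u)*-1; px/=np.linalg.norm(px)
    px=np.cross(M[:,1],u)*-1; py=np.cross(u,px)
    print('pointer',px.round(3),np.arctan2(px[1],px[0]))
    a=np.linspace(0,2*np.pi,181);q=np.c_[.022*np.cos(a),np.clip(.022*np.sin(a),-.014,.014)]
    P=c+q[:,:1]*px+q[:,1:]*py
    uv=np.array([(pr('side',x)-[285,125]+.45)*10 for x in P])
    print('left',uv[uv[:,0].argmin()],'right',uv[uv[:,0].argmax()],'low',uv[uv[:,1].argmax()])
    # image motion per mm
    for d in np.eye(3):print(((pr('side',c+d*.001)-pr('side',c))*10).round(2))
    d=np.array([.5295,-.2396,.076])-c;print('to spindle tip, tool cm',(100*M.T@d).round(2),'world',d.round(4))
E
python3 k.py
```

```text
rel tool cm [ 1.97806125 -0.10710665  0.32496442] knob [ 0.523  -0.2326  0.1163] up [-0.017 -0.033  0.999]
pointer [ 0.939 -0.34   0.005] -0.34788180363246723
left [231.09447152 284.62037732] right [396.06817999 307.92513754] low [323.35879475 340.56995081]
[-3.38 -1.08]
[-1.75  1.78]
[ 0.23 -3.19]
to spindle tip, tool cm [ 4.09  0.36 -0.52] world [ 0.0065 -0.007  -0.0403]
```

```bash
python3 -m inch '[[[1,0.2,-0.3,0,0],[1.2,0.15,-0.2,0,0],[0.5,0,0,0,0]]]' 45
python3 k.py; python3 w.py
```

```text
time: 11.22
position: [0.5298, -0.238, 0.1103]
tool_rot: [0.724, -0.133, -0.668, -0.109]
ft_force: [-1.1, -0.5, -1.1]
grip_width: 0.0278
rel tool cm [ 1.97806125 -0.10710665  0.32496442] knob [ 0.5285 -0.2369  0.0903] up [-0.019 -0.032  0.999]
pointer [ 0.94  -0.338  0.007] -0.34509214080244205
left [215.56465613 352.83904473] right [377.59303359 376.11462656] low [306.17074189 409.08195395]
[-3.32 -1.08]
[-1.73  1.78]
[ 0.21 -3.1 ]
to spindle tip, tool cm [ 1.44  0.2  -0.06] world [ 0.001  -0.0027 -0.0143]
t 11.2167 p [ 0.5298 -0.238   0.1103] F [-1.1 -0.5 -1.1] mom [ 0.14  0.09 -0.  ] w 0.0278
y-axis yaw -109.78 x axis [ 0.072 -0.047 -0.996] q [-0.62  0.61  1.71  0.01  0.73  1.29]
```

```bash
python3 -m inch '[[[0.5,0.15,-0.05,0,0],[0.4,0.05,-0.05,0,0],[0.4,0,0,0,0]]]' 45
python3 k.py|grep -E 'knob|spindle'; python3 w.py
```

```text
time: 11.47
position: [0.5303, -0.2399, 0.0954]
tool_rot: [0.723, -0.132, -0.669, -0.109]
ft_force: [0.0, 0.1, -0.2]
grip_width: 0.0281
rel tool cm [ 1.97806125 -0.10710665  0.32496442] knob [ 0.529  -0.2387  0.0754] up [-0.017 -0.033  0.999]
to spindle tip, tool cm [-0.06  0.07 -0.08] world [ 0.0005 -0.0009  0.0006]
t 11.4667 p [ 0.5303 -0.2399  0.0954] F [ 0.   0.1 -0.2] mom [0.07 0.09 0.01] w 0.0281
y-axis yaw -109.73 x axis [ 0.071 -0.045 -0.996] q [-0.62  0.64  1.72  0.01  0.7   1.29]
```

```bash
python3 -m inch '[[[0.3,0.08,-0.1,0,0],[0.3,0,0,0,0]]]' 45
python3 k.py|grep -E 'knob|spindle'; python3 w.py|head -1
```

```text
time: 11.63
position: [0.5318, -0.2414, 0.0888]
tool_rot: [0.724, -0.132, -0.668, -0.109]
ft_force: [0.9, 0.1, 0.6]
grip_width: 0.0281
rel tool cm [ 1.97806125 -0.10710665  0.32496442] knob [ 0.5305 -0.2402  0.0688] up [-0.018 -0.033  0.999]
to spindle tip, tool cm [-0.73 -0.01  0.06] world [-0.001   0.0006  0.0072]
t 11.6333 p [ 0.5318 -0.2414  0.0888] F [0.9 0.1 0.6] mom [ 0.23 -0.06  0.05] w 0.0281
```

```bash
python3 -m inch '[[[0.25,0,0.05,0,0],[0.25,0,0,0,0]]]' 45
python3 k.py|grep -E 'knob|spindle'; python3 w.py|head -1
```

```text
time: 11.8
position: [0.5321, -0.2414, 0.0835]
tool_rot: [0.724, -0.132, -0.668, -0.11]
ft_force: [0.4, 0.7, 0.2]
grip_width: 0.0282
rel tool cm [ 1.97806125 -0.10710665  0.32496442] knob [ 0.5309 -0.2402  0.0635] up [-0.019 -0.033  0.999]
to spindle tip, tool cm [-1.26  0.02  0.04] world [-0.0014  0.0006  0.0125]
t 11.8 p [ 0.5321 -0.2414  0.0835] F [0.4 0.7 0.2] mom [ 0.26  0.01 -0.02] w 0.0282
```

```bash
python3 -m inch '[[[0.25,0,0.03,0,0],[0.2,0,0,0,0]]]' 45
python3 k.py|grep -E 'knob|spindle'; python3 w.py|head -1
```

```text
time: 11.97
position: [0.5321, -0.2414, 0.0789]
tool_rot: [0.724, -0.132, -0.668, -0.11]
ft_force: [-1.3, 0.9, 4.3]
grip_width: 0.0281
rel tool cm [ 1.97806125 -0.10710665  0.32496442] knob [ 0.5309 -0.2402  0.0589] up [-0.019 -0.033  0.999]
to spindle tip, tool cm [-1.72  0.02  0.01] world [-0.0014  0.0006  0.0171]
t 11.9667 p [ 0.5321 -0.2414  0.0789] F [-1.3  0.9  4.3] mom [0.27 0.29 0.  ] w 0.0281
```

Run:
```python
from h import *
s=camera('side');cv2.imwrite('pics/c7.png',crop(s,285,125,60,60,10))
```

```text
(no output)
```

View pics/c7.png

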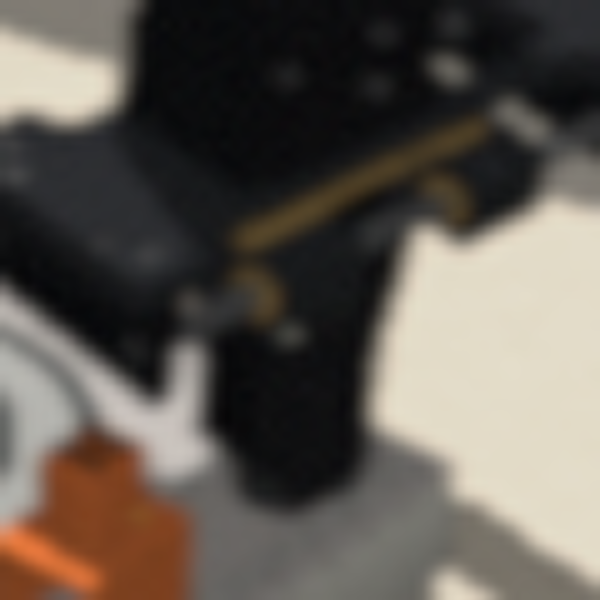

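The knob is over the spindle, which is hidden now, and it meets about 4 N at the expected home height. I'll press on down.

```bash
python3 -m inch '[[[0.25,0,0.02,0,0],[0.2,0,0.02,0,0]]]' 60
python3 w.py|head -1; python3 -m inch '[[[0.2,0,0.01,0,0]]]' 60; python3 w.py
```

```text
time: 12.18
position: [0.5321, -0.2414, 0.0756]
tool_rot: [0.724, -0.132, -0.668, -0.11]
ft_force: [-1.4, 1.7, 8.8]
grip_width: 0.0276
t 12.1833 p [ 0.5321 -0.2414  0.0756] F [-1.4  1.7  8.8] mom [0.34 0.27 0.03] w 0.0276
time: 12.27
position: [0.5322, -0.2414, 0.0746]
tool_rot: [0.724, -0.132, -0.668, -0.109]
ft_force: [-2.0, 2.5, 9.9]
grip_width: 0.0274
t 12.2667 p [ 0.5322 -0.2414  0.0746] F [-2.   2.5  9.9] mom [0.34 0.38 0.01] w 0.0274
y-axis yaw -109.75 x axis [ 0.073 -0.046 -0.996] q [-0.62  0.67  1.72  0.01  0.66  1.29]
```

```bash
python3 -m inch '[[[0.2,0,0.01,0,0],[0.2,0,0.01,0,0]]]' 60; python3 w.py
python3 - <<'E'
from h import *
for _ in range(8): t=camera('top')
s=camera('side')
out=np.zeros((500,800,3),np.uint8)
out[:,:500]=crop(s,285,125,50,50,10); out[:300,500:]=crop(t,150,140,100,100,3)
cv2.imwrite('pics/c8.png',out)
E
python3 w.py
```

```text
time: 12.43
position: [0.5323, -0.2414, 0.0736]
tool_rot: [0.725, -0.132, -0.668, -0.109]
ft_force: [-5.5, 2.3, 20.7]
grip_width: 0.0279
t 12.4333 p [ 0.5323 -0.2414  0.0736] F [-5.5  2.3 20.7] mom [0.53 0.64 0.03] w 0.0279
y-axis yaw -109.72 x axis [ 0.074 -0.046 -0.996] q [-0.62  0.68  1.72  0.01  0.65  1.29]
t 12.8833 p [ 0.5322 -0.2414  0.0737] F [-2.6  2.3 13.6] mom [0.48 0.53 0.05] w 0.0276
y-axis yaw -109.72 x axis [ 0.074 -0.047 -0.996] q [-0.62  0.68  1.73  0.01  0.65  1.29]
```

View pics/c8.png

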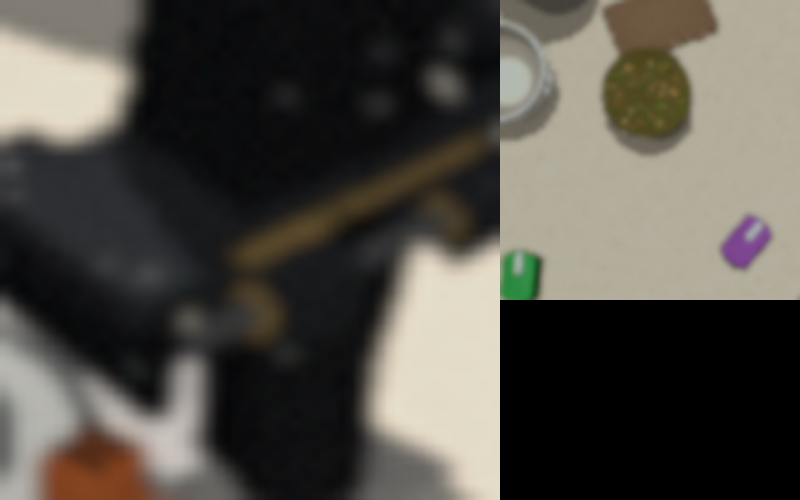

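The knob is at the bottom of the travel. The load steadied at 13.6 N, above the 11 N bottom load. The cups and dessert are undisturbed, with the dessert at (647,92) in the crop, so I'm handing in.

```bash
python3 -c "
from rig import robot
print(robot.hand_in())"; python3 w.py|head -1
```

```text
the job is handed in; nothing more can be done
None
the job is handed in; nothing more can be done
```

I slid the guard left to its end stop, then fitted the black knob on the spindle and pressed it down. I handed the job in at about 12.9 s with the fingers still holding it.

**Last checks:**
- **Pressing:** the knob met resistance at the expected home height. It then sank about 5 mm as the load rose from 4 N to 10 N, and stiffened to 21 N at the bottom. It settled at 13.6 N, above the 11 N the spring needs at the bottom, so by force and height it is home and fully pressed.
- **Guard:** a picture after the push showed it at its stop, with the spindle free.
- **Cups and dessert:** the last picture shows the dessert and the part of the cups in view where they were.

**What disagreed or is less certain:**
- **Flat direction:** the top-camera fit put the flat at -0.35 rad in the world frame, and I turned the pointer to -0.345 rad. The side-camera fit pointed elsewhere (about +0.25 rad). I discounted it because that view was offset by about 2 pixels; the knob then going on without resistance supports the top fit.
- **Final fit not seen:** the gripper hides the knob, so its final angle and depth are inferred from force and position readings.
- **Guard push force:** it peaked at about 46 N on the fingertips at the end stop. The 40 N limit is for the arm and gripper body.
- **Tool tilt:** the tool leaned about 5° by the end, and the knob by an estimated 2°.

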